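# Load the air table with nested cups and set its air valve

## Task

Nest the two loose metal cups into the cup that stands on the round air table, one after the other, so that all three sit fully home in one straight stack there. Then take the hand wheel's crank handle, close the air valve (clockwise from above) until it reaches its stop, open it again by exactly two full turns, and finish while still gripping the handle in that position. Leave the other things on the table where they are.

Things in the scene. Friction and masses are not known exactly. Their poses are not given: they have to be found in the camera images.
- air_table: fixed: a square grey plinth 150 x 150 x 18 mm with a round steel table 140 mm in diameter on it, whose top is 35 mm above the work surface. Origin: centre of its underside, z up.
- cup_base: turned aluminium stacking cup, 55 mm high, 56 mm outside, open top, ~0.11 kg. Lowest 22 mm: a foot of 46 mm diameter (38 mm at the very bottom), then a flat shoulder. Bore 51 mm wide, 28 mm deep. The foot enters the bore of another cup until the shoulder rests on its rim: the origin is then 33 mm above the lower one's. Origin: centre of underside, z up. Stands on the air table.
- cup_a: turned aluminium stacking cup, 55 mm high, 56 mm outside, open top, ~0.11 kg. Lowest 22 mm: a foot of 46 mm diameter (38 mm at the very bottom), then a flat shoulder. Bore 51 mm wide, 28 mm deep. The foot enters the bore of another cup until the shoulder rests on its rim: the origin is then 33 mm above the lower one's. Origin: centre of underside, z up. Loose, upright on the surface. Either order.
- cup_b: turned aluminium stacking cup, 55 mm high, 56 mm outside, open top, ~0.11 kg. Lowest 22 mm: a foot of 46 mm diameter (38 mm at the very bottom), then a flat shoulder. Bore 51 mm wide, 28 mm deep. The foot enters the bore of another cup until the shoulder rests on its rim: the origin is then 33 mm above the lower one's. Origin: centre of underside, z up. The other loose cup.
- valve: fixed: the air valve, a brass body on a plate 90 x 70 mm with a vertical stem; a steel pipe leaves it along its +x and turns down into the table. Origin: centre of the underside on the stem's axis, z up. The hand wheel turns about this vertical axis; its rim is a 12 mm thick steel ring of 50 mm mean radius, top 78 mm above the work surface.
- wheel_hub (a point): top of the wheel's hub, on the turning axis, 80 mm above the work surface
- valve_wheel (a joint): turn of the hand wheel in rad: 0 = closed, at a hard stop; grows as it opens (counter-clockwise from above), up to 18.85. Stays where left (friction 0.06 N m, about 1.2 N at the handle). In the valve's frame the handle stands at angle pi + this value about +z (at 0: on the valve's -x side).
- handle: the turned wooden crank handle, upright on the wheel's rim, 50 mm from the axis: a round sleeve 22 mm in diameter and 50 mm tall, from 82 to 132 mm above the work surface, which spins freely on its pin, so that a gripper can hold it and go round in a circle without turning. Origin: centre of its lower end, z up.
- handle_mid (a point): point on the handle's axis 30 mm above its lower end (112 mm above the work surface)
- ring_gauge: bystander: a low plain steel ring, 58 mm outside, 34 mm bore, 22 mm high; origin under its centre. It may lie among the cups; not a cup.
- gauge_block: bystander: a small steel block 35 x 30 x 30 mm; origin under its centre
- riser_1: bystander: an upright square aluminium bar 50 x 50 x 130 mm; origin under its centre
- riser_2: bystander: a second such bar, 50 x 50 x 130 mm; origin under its centre
- pendant: bystander: a hand-held control box with joystick and stop button, 60 x 225 mm (long along its own y), up to 81 mm high at the joystick; origin under its centre
- driver: bystander: a screwdriver lying on the table, long along its own x
- wipes_jar: bystander: a closed jar, 60 mm across, 85 mm high; origin under its centre
Things that resemble listed ones, but are neither listed nor needed, are in the scene too. Leave any blue, orange or red look-alike of the cup_a alone.

How it is judged:
By the outcome, as a careful person would: the job done as asked, in the order asked, and still so for the second after the job is handed in, while the arm keeps its last pose, push and grip.
It also fails if it takes over 72 s, if anything falls off the work surface, if the arm or the gripper's body presses on something with over 40 N, if the wrist force passes 120 N, or if a joint passes its speed limit or range.

## Robot

A 6-joint arm with a two-finger parallel gripper is mounted at the origin on the work surface. World frame = base frame: x ahead of the robot, y to its left, z up, the work surface at z = 0. Lengths are in m, angles in rad, forces in N, time in s.
With the tool pointing down it reaches from about 0.25 to 0.775 m from the base axis. Payload 4 kg.
Tool frame: the origin (TCP) lies midway between the tips of the shut fingers; the grasp point (between the pads) lies 19 mm behind it; z points along the fingers, y is the line along which they close (so a half turn about z gives the same grasp; the last joint's range is limited). The gripper opens to 85 mm and grips with 20 to 120 N. Pads are 22 mm wide; open, the fingers measure 114 mm over their backs; the gripper's body (76 mm by 85 mm) begins 54 mm behind the grasp point. The pads swing forward as they close: fully open they stand 13 mm farther back than shut.
Start: joints at [1.118, 0.087, 1.371, -0, 1.684, -0.103], TCP at [0.188, 0.517, 0.231] pointing down, gripper open.
Joint ranges: [-3.1, 3.1], [-0.76, 2.03], [0.27, 2.55], [-1.08, 4.22], [0.17, 2.65], [-2.57, 2.57]. Speed limits (rad/s): [2.79, 2.79, 3.14, 3.14, 3.14, 3.14].

## Interface

Orientations are given as a unit quaternion [w, x, y, z].
In Python, from cell import bot gives the robot as it stands.
- The arm moves only by the shell command python3 -m creep 'ROWS'. ROWS is a JSON object of lists of equal length, an entry for each row: "gripper": the finger opening in mm, from 0 to 85.4; "travel": the shift along the tool's x, y, z in mm, a list of three; "roll": the turn about the tool's z in rad. A call has 1 to 5 rows; each row is the pose to reach, as a shift and turn from the pose commanded when the call began, along the tool's axes at that moment; what a row does not reach only later rows make up. A row lasts 1/8 s, in which the tool goes at most 62.5 mm and 10.7 degrees, less where a joint would pass 70% of its speed; a pose out of reach is approached as far as the arm can. A call with a gripper value outside its range is refused whole. The fingers move at their own pace and stop on an object; the grip force is fixed at half the most. Time passes only in rows, so rows that repeat a pose let the fingers close. It gives the time, the measured TCP pose, the force, the opening and the grip force at its end, in the units of the state.
- bot.sense(): the state, without advancing time (a new reading comes with each control period).
- bot.camera(name): name is "side" or "top" or "wrist"; returns a dict with "image" (400x640x3 uint8, blue, green, red), "fx", "fy", "cx", "cy" (pixels), "rvec" (rotation vector, rad) and "tvec" (3), from world to camera coordinates, as OpenCV has them. Camera axes: x right, y down, z forward; pixel columns grow to the right and rows downward; lengths in m; the calibration is good to about 2 mm. A picture is of the moment at which its call begins. There is no depth.
- bot.finish_job(): hands the job in; it is judged then, once.
The state is a dict: "t": time; "q": joint angles; "qvel": joint speeds; "effort": joint torques, N m; "position": TCP position; "eef_rot": TCP orientation; "force": force on the tool from outside, world axes, zero at the start; "torque": the same for the moment, N m; "grip_width": finger opening in m; "grasp_force": force on a finger pad.
Only numpy, scipy, OpenCV 4.12 (cv2) and the standard library are available. Lean on these libraries where they do the work, as an engineer would, in place of code of your own. Each camera call takes 0.05 s, during which the arm holds its last target. There are 200 camera calls.

## Working session

There is one attempt and no reset: what is moved stays moved. The work goes in short steps, Python scripts to look and compute and a shell command to move; the robot and the scene stay as the last step left them, time stands still between calls to the robot, and variables do not carry over. Pictures are saved under pics/ and viewed, at most 10 in all, crops included, and the job is handed in when it is done.

```bash
mkdir -p pics; ls; python3 - <<'E'
from cell import bot
import cv2
for n in("top","side"):
    c=bot.camera(n); cv2.imwrite(f"pics/{n}0.png",c["image"]); print(n,c["fx"],c["fy"],c["cx"],c["cy"],c["rvec"],c["tvec"])
print(bot.sense())
E
```

```text
pics
top 464.1026102255855 464.1026102255855 319.6503085344231 200.11587033660214 [ 2.15076229 -2.14588461  0.14316692] [0.09641374 0.56528484 1.38544164]
side 508.2809305853421 508.2809305853421 325.0989553723539 203.5208752867977 [ 2.11689857 -0.1255842   0.06010097] [-0.56070603  0.15999613  1.34545221]
{'t': 0.1, 'q': array([ 1.11795430e+00,  8.79231930e-02,  1.37213610e+00,  1.13093640e-05,
        1.68358752e+00, -1.03085425e-01]), 'qvel': array([-0.00135866, -0.0033372 , -0.00295796, -0.00074716, -0.00028487,
       -0.00011207]), 'effort': array([ 2.49424549e-03, -3.53015041e+01, -3.14217997e+01, -1.17185118e-04,
        7.96289532e-03,  1.77301126e-05]), 'position': array([0.18826323, 0.51629602, 0.23021643]), 'eef_rot': array([-2.87232881e-04,  1.73987583e-01,  9.84747311e-01, -9.86116086e-04]), 'force': array([ 0.28286849,  0.20119443, -0.49419995]), 'torque': array([0.03430056, 0.00199921, 0.00063867]), 'grasp_force': 0.0, 'grip_width': 0.08549243639813492}
```

View pics/top0.png

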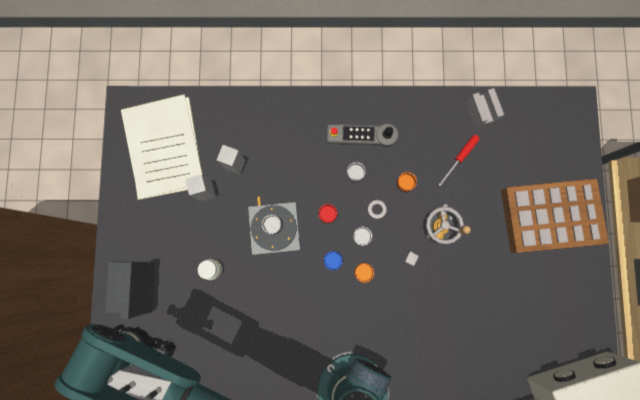

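View pics/side0.png

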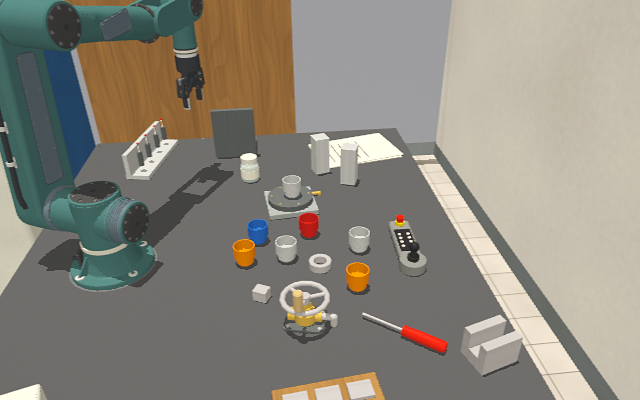

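The top view shows plain metal cups at (356,172) and (363,236), and the base cup on the air table at (272,225). The coloured look-alikes are red (328,214), blue (333,261) and orange (407,182) and (364,273). The ring gauge is at (377,209), and the wheel hub at (445,225) with its handle at (466,230). The two uncoloured cups with open tops fit the description. I'll confirm them in an enlarged crop.

```bash
cat > h.py <<'E'
from cell import bot
import cv2, numpy as np
def p2w(c,uv,z):
    R=cv2.Rodrigues(np.array(c["rvec"],float))[0]; t=np.array(c["tvec"],float).ravel()
    d=R.T@np.array([(uv[0]-c["cx"])/c["fx"],(uv[1]-c["cy"])/c["fy"],1]); o=-R.T@t
    return o+d*(z-o[2])/d[2]
def w2p(c,p):
    K=np.array([[c["fx"],0,c["cx"]],[0,c["fy"],c["cy"]],[0,0,1]])
    return cv2.projectPoints(np.array(p,float).reshape(-1,1,3),np.array(c["rvec"],float),np.array(c["tvec"],float),K,None)[0].reshape(-1,2)
def rel(p,yaw=None):
    """world shift from current pose to p, in tool axes, mm"""
    from scipy.spatial.transform import Rotation as Ro
    s=bot.sense(); q=s["eef_rot"]; R=Ro.from_quat(np.r_[q[1:],q[0]]).as_matrix()
    return (R.T@(np.array(p)-s["position"])*1000).round(1), R.round(3)
E
python3 - <<'E'
import cv2,numpy as np
a=cv2.imread("pics/top0.png")[150:290,240:480]; b=cv2.imread("pics/side0.png")[165:345,230:430]
a=cv2.resize(a,(800,467),interpolation=cv2.INTER_CUBIC)
cv2.imwrite("pics/topc.png",a)
cv2.imwrite("pics/sidec.png",cv2.resize(b,None,fx=3.3,fy=3.3,interpolation=cv2.INTER_CUBIC))
from h import *
c=bot.camera("top")
for n,uv,z in[("A",(356,171.5),.055),("B",(362.5,236),.055),("base",(271.5,225),.09),("hub",(445,225),.08),("handle",(466.5,230),.132)]: print(n,p2w(c,uv,z))
E
```

```text
A [ 0.65147444 -0.01337147  0.055     ]
B [ 0.454389   -0.03126522  0.055     ]
base [0.48394028 0.23875395 0.09      ]
hub [ 0.48591026 -0.2731053   0.08      ]
handle [ 0.46742791 -0.31973656  0.132     ]
```

View pics/topc.png

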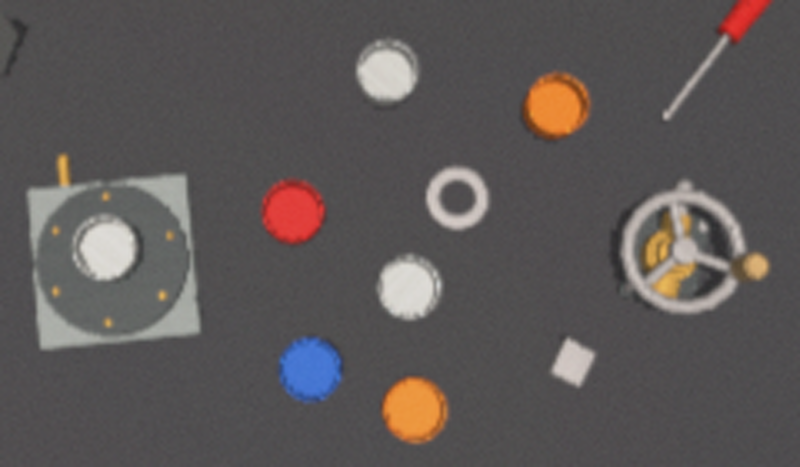

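View pics/sidec.png

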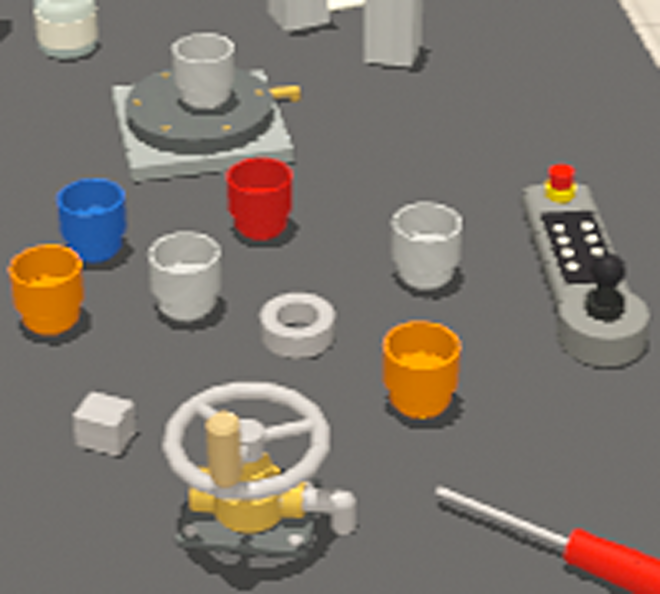

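The crops confirm the plain metal cups. A has its rim centre at top (356.4,171.3) and side (359.4,235.3). B is at (362.7,236.1) and (286.1,244.4), and the base cup at (271.8,224.4) and (291.5,182.9). The coloured ones and the flat ring are not cups to move. I'll combine both views.

```bash
python3 - <<'E'
from h import *
t=bot.camera("top"); s=bot.camera("side")
for n,a,b,z in[("A",(356.4,171.3),(359.4,235.3),.055),("B",(362.7,236.1),(286.1,244.4),.055),("base",(271.8,224.4),(291.5,182.9),.09),("handle",(466.7,229.8),(297.3,292.9),.132),("hub",(445.4,225),(305,296),.08)]:
    P=p2w(t,a,z);Q=p2w(s,b,z);print(n,P.round(4),Q.round(4))
c=bot.camera("wrist");cv2.imwrite("pics/w0.png",c["image"])
print(rel([.454,-.031,.15]),rel([.484,.239,.2]),w2p(c,[.484,.239,.09]))
E
```

```text
A [ 0.6521 -0.0146  0.055 ] [ 0.6536 -0.0282  0.055 ]
B [ 0.4541 -0.0319  0.055 ] [ 0.4576 -0.045   0.055 ]
base [0.4857 0.2379 0.09  ] [0.4884 0.2184 0.09  ]
handle [ 0.468  -0.3203  0.132 ] [ 0.4706 -0.3235  0.132 ]
hub [ 0.4859 -0.2743  0.08  ] [ 0.4889 -0.2766  0.08  ]
(array([-437.1, -423.3,   81.2]), array([[-0.939,  0.343, -0.   ],
       [ 0.343,  0.939, -0.001],
       [ 0.   , -0.001, -1.   ]])) (array([-372.8, -159.4,   31. ]), array([[-0.939,  0.343, -0.   ],
       [ 0.343,  0.939, -0.001],
       [ 0.   , -0.001, -1.   ]])) [[195.86267123 463.81040611]]
```

```bash
python3 -m creep '{"gripper":[85,85,85,85,85],"travel":[[-44,-42,0],[-87,-85,0],[-131,-127,0],[-175,-169,0],[-218,-212,0]],"roll":[0,0,0,0,0]}'; python3 -m creep '{"gripper":[85,85,85,85,85],"travel":[[-44,-42,0],[-87,-85,0],[-131,-127,0],[-175,-169,0],[-218,-212,0]],"roll":[0,0,0,0,0]}'
python3 - <<'E'
from h import *
print(rel([.454,-.033,.15]))
c=bot.camera("wrist");cv2.imwrite("pics/w1.png",c["image"]); print(w2p(c,[[.454,-.033,.055],[.454,-.033,0.027]]))
E
```

```text
t: 0.92
position: [0.3211, 0.2411, 0.2315]
eef_rot: [0.001, 0.174, 0.985, 0.0]
force: [1.7, 0.3, 0.1]
grip_width: 0.0851
grasp_force: 0.0
t: 1.55
position: [0.4534, -0.033, 0.2315]
eef_rot: [0.001, 0.174, 0.985, 0.0]
force: [1.5, 0.8, 0.5]
grip_width: 0.0849
grasp_force: 0.0
(array([-0.5,  0.2, 81.5]), array([[-0.939,  0.343,  0.001],
       [ 0.343,  0.939,  0.   ],
       [-0.001,  0.001, -1.   ]]))
[[317.96243945 179.64589798]
 [317.94911273 174.0597949 ]]
```

View pics/w1.png

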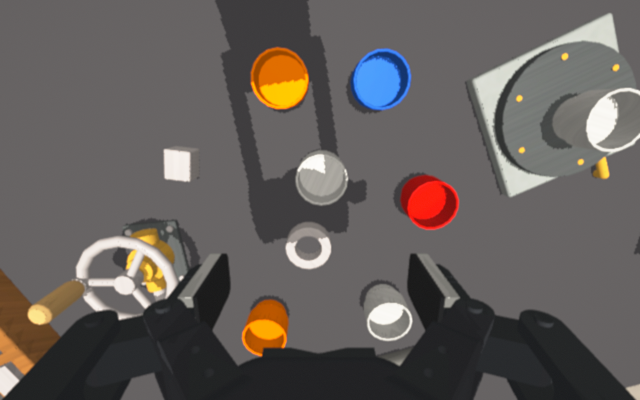

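The wrist view shows B's rim at about (322,178), A's rim at (389,321), the base rim at about (617,120), the hub at (124,285) and the handle top at (39,314).

```bash
python3 - <<'E'
from h import *
c=bot.camera("wrist")
for n,a,z in[("A",(389,320.5),.055),("B",(322,178),.055),("base",(617,120),.09),("hub",(124,285),.08),("handle",(39,314),.132)]: print(n,p2w(c,a,z).round(4))
E
```

```text
A [ 0.6534 -0.0212  0.055 ]
B [ 0.456  -0.0364  0.055 ]
base [0.4898 0.2299 0.09  ]
hub [ 0.4876 -0.2794  0.08  ]
handle [ 0.469  -0.3227  0.132 ]
```

```bash
python3 -m creep '{"gripper":[85,85,85,85,85],"travel":[[-3,-1,60],[-3,-1,120],[-3,-1,180],[-3,-1,208],[-3,-1,208]],"roll":[0,0,0,0,0]}'; python3 -m creep '{"gripper":[50,50,50,50,50],"travel":[[0,0,0],[0,0,0],[0,0,0],[0,0,0],[0,0,0]],"roll":[0,0,0,0,0]}'
```

```text
t: 2.28
position: [0.4526, -0.0318, 0.0208]
eef_rot: [-0.003, 0.174, 0.985, 0.0]
force: [-0.4, 0.3, 0.3]
grip_width: 0.0849
grasp_force: 0.0
t: 2.9
position: [0.4578, -0.0332, 0.0263]
eef_rot: [0.003, 0.174, 0.985, 0.0]
force: [0.4, 1.4, 6.8]
grip_width: 0.0548
grasp_force: 63.8
```

```bash
python3 -m creep '{"gripper":[50,50,50,50,50],"travel":[[0,0,-40],[0,0,-100],[0,0,-160],[7,28,-160],[20,83,-160]],"roll":[0,0,0,0,0]}'; python3 -m creep '{"gripper":[50,50,50,50,50],"travel":[[14,57,0],[28,114,0],[43,170,0],[44,179,0],[44,179,0]],"roll":[0,0,0,0,0]}'
python3 - <<'E'
from h import *
s=bot.sense();print(s["position"],s["force"],s["grip_width"])
c=bot.camera("wrist");cv2.imwrite("pics/w2.png",c["image"])
p=s["position"]; print(p, w2p(c,[p+[0,0,.029],[.487,.235,.09],[.487,.235,.035]]), (-cv2.Rodrigues(np.array(c["rvec"]))[0].T@np.array(c["tvec"])))
E
```

```text
t: 3.52
position: [0.4659, 0.0514, 0.1856]
eef_rot: [0.002, 0.176, 0.984, 0.0]
force: [0.6, -0.3, -1.5]
grip_width: 0.0546
grasp_force: 63.8
t: 4.15
position: [0.4848, 0.2352, 0.1834]
eef_rot: [0.0, 0.173, 0.985, -0.0]
force: [-0.8, -0.2, -1.4]
grip_width: 0.0546
grasp_force: 63.9
[0.48483416 0.23520105 0.18342106] [-0.77630854 -0.17132991 -1.35082173] 0.05464225674418761
[0.48483416 0.23520105 0.18342106] [[317.62975573 290.13185017]
 [318.58522947 205.22730521]
 [318.51858926 187.84941377]] [0.41516545 0.26070893 0.32488416]
```

View pics/w2.png

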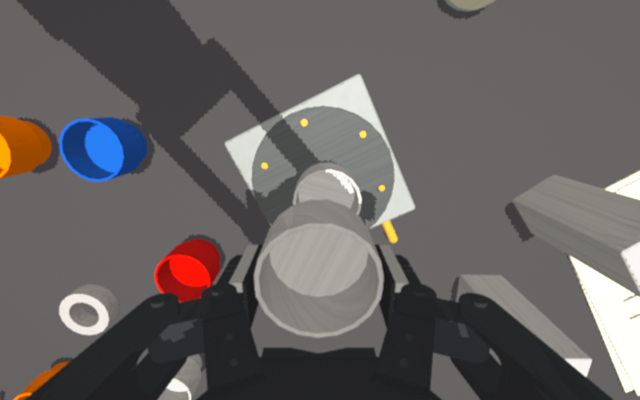

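The picture shows the held cup's rim spanning x 255-383 with its bottom at 335. The base rim spans x about 294-362 with its top at about 163. I'll compare these with projected rims.

```bash
python3 - <<'E'
from h import *
from scipy.optimize import least_squares
c=bot.camera("wrist"); s=bot.sense(); p=s["position"]
th=np.linspace(0,2*np.pi,120)
def ext(x,y,z,r=.028):
    q=w2p(c,np.c_[x+r*np.cos(th),y+r*np.sin(th),0*th+z]); return q[:,0].min(),q[:,0].max(),q[:,1].min(),q[:,1].max()
print("base0",ext(.487,.235,.09))
f=least_squares(lambda v:np.array(ext(v[0],v[1],.09))[[0,1,2]]-[294,362,163],[.487,.235],diff_step=1e-3);print(f.x,f.fun)
f=least_squares(lambda v:np.array(ext(*v))[[0,1,3]]-[255,383,335],[*p[:2],p[2]+.029],diff_step=1e-3);print("held",f.x,f.fun,"rel",rel(f.x))
# marked overlay
im=c["image"].copy()
for x,y,z in[(.487,.232,.09),(p[0],p[1],p[2]+.029)]:
    q=w2p(c,np.c_[x+.028*np.cos(th),y+.028*np.sin(th),0*th+z]); cv2.polylines(im,[q.astype(int)],True,(0,0,255),1)
cv2.imwrite("pics/w2o.png",cv2.resize(im[140:350,220:420],None,fx=2.8,fy=2.8,interpolation=cv2.INTER_CUBIC))
E
```

```text
base0 (np.float64(284.81387254903416), np.float64(354.33751017031494), np.float64(170.60553635402192), np.float64(236.7974904413487))
[0.48373213 0.24334635] [-1.00892483  1.00867136  0.065795  ]
held [0.48464154 0.23506603 0.20707684] [-6.42558007e-10  3.56806140e-10  1.17290710e-09] rel (array([  0.7,   1. , -23.6]), array([[-0.939,  0.344,  0.   ],
       [ 0.344,  0.939, -0.001],
       [-0.   , -0.001, -1.   ]]))
```

View pics/w2o.png

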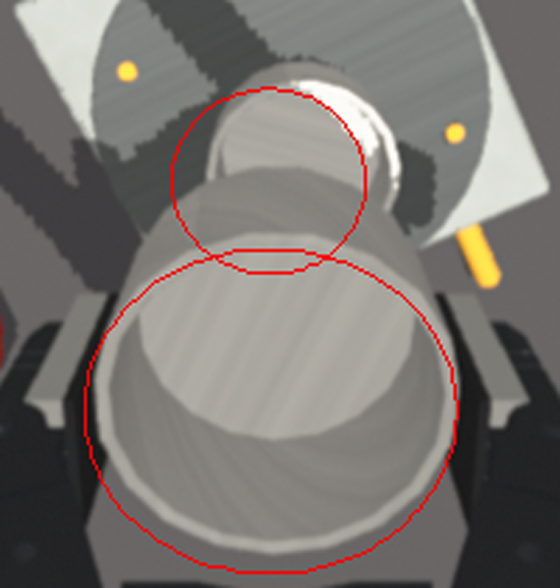

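```bash
python3 - <<'E'
from h import *
from scipy.optimize import least_squares
c=bot.camera("wrist"); s=bot.sense(); p=s["position"]
th=np.linspace(0,2*np.pi,120)
def ext(x,y,z,r=.028):
    q=w2p(c,np.c_[x+r*np.cos(th),y+r*np.sin(th),0*th+z]); return q[:,0].min(),q[:,0].max(),q[:,1].min(),q[:,1].max()
f=least_squares(lambda v:np.array(ext(v[0],v[1],.09))[[0,1,2]]-[294.3,362.9,162],[.487,.235],diff_step=1e-3);b=f.x;print(b,f.fun)
for z in(.0236,.029):
  f=least_squares(lambda v:np.array(ext(v[0],v[1],p[2]+z))-[254.6,383.1,222.9,337.5],p[:2],diff_step=1e-3);print("held",f.x,f.fun,p)
  print(rel(np.r_[p[:2]+b-f.x,p[2]])[0])
E
```

```text
[0.48324067 0.2436119 ] [-0.73683972  0.73666081  0.04804368]
held [0.48529915 0.23431406] [ 0.33340095 -0.33451967  0.99812719 -1.32610431] [0.48502251 0.23367391 0.18352356]
[ 5.1  8.  -0. ]
held [0.48248456 0.23533209] [-2.68169884  2.68986035 -1.06679275  1.82218099] [0.48502251 0.23367391 0.18352356]
[ 2.1  8.  -0. ]
```

```bash
python3 -m creep '{"gripper":[50,50,50,50,50],"travel":[[4,7,0],[4,7,25],[4,7,48],[4,7,48],[4,7,48]],"roll":[0,0,0,0,0]}'
python3 - <<'E'
from h import *
P=[]
for i in range(4):
    c=bot.camera("side");P.append(bot.sense()["position"])
p=np.mean(P,0);print(p,np.std(P,0))
im=cv2.resize(c["image"][120:220,230:350],None,fx=5,fy=5,interpolation=cv2.INTER_CUBIC); cv2.imwrite("pics/s3.png",im)
w=bot.camera("wrist")["image"];cv2.imwrite("pics/s3.png",np.hstack([im,np.zeros((500,0,3),np.uint8)]))
cv2.imwrite("pics/w3.png",w)
print(w2p(c,[[.4835,.242,.09],[p[0],p[1],p[2]+.029]]))
E
```

```text
t: 4.92
position: [0.4841, 0.243, 0.1364]
eef_rot: [0.001, 0.174, 0.985, 0.0]
force: [-0.0, 0.0, -1.0]
grip_width: 0.0548
grasp_force: 64.0
[0.48437739 0.24322386 0.13685431] [6.71244772e-05 4.54085670e-05 1.02742426e-04]
[[289.44029943 179.2582646 ]
 [288.58963646 156.63552349]]
```

View pics/s3.png

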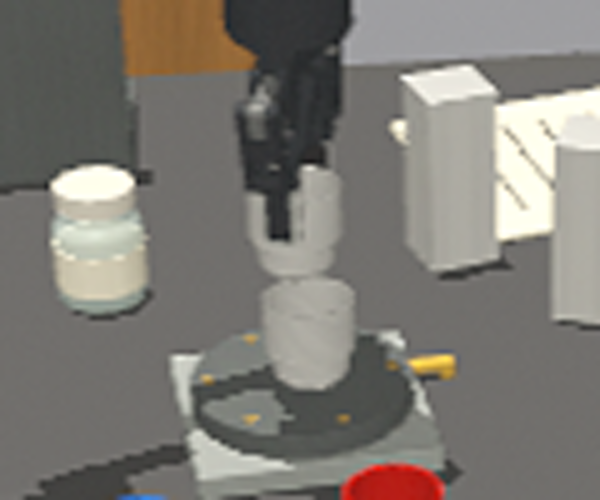

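```bash
python3 -m creep '{"gripper":[50,50,50,50,50],"travel":[[-3,1,6],[-3,1,14],[-3,1,22],[-3,1,30],[-3,1,34]],"roll":[0,0,0,0,0]}'; python3 -m creep '{"gripper":[50,50,50,50,50],"travel":[[0,0,3],[0,0,5],[0,0,7],[0,0,8],[0,0,8]],"roll":[0,0,0,0,0]}'
```

```text
t: 5.8
position: [0.4864, 0.2427, 0.1004]
eef_rot: [-0.0, 0.174, 0.985, -0.0]
force: [-0.7, -0.3, -1.1]
grip_width: 0.0549
grasp_force: 64.0
t: 6.42
position: [0.4876, 0.2426, 0.0944]
eef_rot: [0.001, 0.174, 0.985, 0.0]
force: [0.3, -2.4, 4.5]
grip_width: 0.0548
grasp_force: 64.4
```

```bash
python3 -m creep '{"gripper":[50,50,50],"travel":[[0,0,1],[0,0,2],[0,0,2]],"roll":[0,0,0]}'; python3 -m creep '{"gripper":[85,85,85,85,85],"travel":[[0,0,-2],[0,0,-2],[0,0,-2],[0,0,-40],[0,0,-100]],"roll":[0,0,0,0,0]}'
python3 - <<'E'
from h import *
c=bot.camera("side")
im=cv2.resize(c["image"][130:220,240:340],None,fx=4,fy=4,interpolation=cv2.INTER_CUBIC)
c=bot.camera("wrist"); w=c["image"][100:380,120:520]
cv2.imwrite("pics/s4.png",np.hstack([im[:280],w])); print(w2p(c,[.4876,.2426,.123]),bot.sense()["position"])
E
```

```text
t: 6.8
position: [0.488, 0.2424, 0.0943]
eef_rot: [0.002, 0.174, 0.985, 0.0]
force: [-1.8, -4.7, 12.3]
grip_width: 0.055
grasp_force: 65.1
t: 7.42
position: [0.4849, 0.2425, 0.1888]
eef_rot: [-0.003, 0.174, 0.985, -0.002]
force: [0.0, -0.2, 0.6]
grip_width: 0.0852
grasp_force: 0.0
[[314.00306055 206.49541704]] [0.49016053 0.24452446 0.19938668]
```

View pics/s4.png

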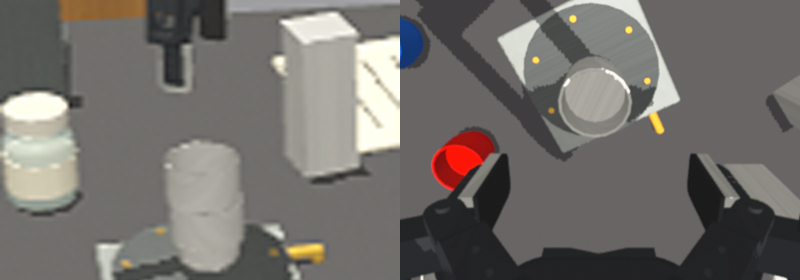

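The side and wrist views show two nested cups standing straight with one seam. The stack rim is at wrist pixel (314,201). Next is cup A.

```bash
python3 -m creep '{"gripper":[85,85,85,85,85],"travel":[[-47,-36,0],[-96,-74,0],[-145,-111,0],[-194,-149,0],[-243,-187,0]],"roll":[0,0,0,0,0]}'
python3 - <<'E'
from h import *
from scipy.optimize import least_squares
for i in range(4): c=bot.camera("wrist")
s=bot.sense();print(s["position"],rel([.653,-.018,.0245])[0])
im=c["image"]; cv2.imwrite("pics/w5.png",im)
th=np.linspace(0,2*np.pi,120)
print(w2p(c,[.653,-.018,.055]))
g=im.min(2).astype(int)
u,v=w2p(c,[.653,-.018,.055])[0].astype(int)
print("row",g[v,u-60:u+60:3]);print("col",g[max(v-60,0):v+60:3,u])
E
```

```text
t: 8.15
position: [0.6517, -0.0175, 0.1904]
eef_rot: [-0.0, 0.174, 0.985, 0.0]
force: [1.0, 1.2, 0.1]
grip_width: 0.0848
grasp_force: 0.0
[ 0.65088341 -0.01697695  0.18956337] [ -2.8  -0.3 165.1]
[[319.44117921 191.1721874 ]]
row [ 65  65  66  66  65  66  66  64  65  65  66  65  72 160 122 167 168 169
 167 167 171 172 171 172 171 167 167 168 169 168 130 128 221  63  65  66
  65  65  74 105]
col [ 65  65  65  65  65  65  65  65  73 133 182 249 251 252 252 192 168 168
 166 172 171 168 166 168 170 149 130 128 156  86  65  65  65  66  65  65
  65  65  78 108]
```

```bash
python3 -m creep '{"gripper":[85,85,85,85,85],"travel":[[0,6,50],[0,6,100],[0,6,140],[0,6,165],[0,6,165]],"roll":[0,0,0,0,0]}'; python3 -m creep '{"gripper":[50,50,50,50,50],"travel":[[0,0,0],[0,0,0],[0,0,0],[0,0,0],[0,0,0]],"roll":[0,0,0,0,0]}'
python3 - <<'E'
from h import *
for i in range(3): c=bot.camera("wrist")
s=bot.sense();print(s["position"],s["force"],s["grip_width"])
E
```

```text
t: 8.98
position: [0.6501, -0.0083, 0.0232]
eef_rot: [-0.003, 0.173, 0.985, 0.0]
force: [-0.1, -0.7, 0.3]
grip_width: 0.0853
grasp_force: 0.0
t: 9.6
position: [0.6549, -0.0104, 0.0294]
eef_rot: [0.003, 0.174, 0.985, 0.0]
force: [-0.3, -0.1, 6.5]
grip_width: 0.0535
grasp_force: 65.2
[ 0.65485186 -0.01038646  0.02935814] [0.67135704 0.5580816  5.86077367] 0.0533702956970954
```

```bash
python3 -m creep '{"gripper":[50,50,50,50,50],"travel":[[0,0,-40],[0,0,-100],[0,0,-165],[0,0,-165],[0,0,-165]],"roll":[0,0,0,0,0]}'
python3 - <<'E'
from h import *
for i in range(3): c=bot.camera("wrist")
s=bot.sense();print(s["position"],s["force"],s["grip_width"])
im=c["image"];cv2.imwrite("pics/w6.png",im); w2=cv2.imread("pics/w2.png")
for n,I in(("B",w2),("A",im)):
    print(n,"col319",I[215:350:3,319].min(1)); print(n,"row280",I[280,240:400:3].min(1))
f=lambda I:cv2.Canny(cv2.GaussianBlur(cv2.cvtColor(I,6),(3,3),0),30,90).astype(np.float32)
r=cv2.matchTemplate(cv2.GaussianBlur(f(im)[150:360,200:440],(5,5),0),cv2.GaussianBlur(f(w2)[262:342,250:390],(5,5),0),5);m=cv2.minMaxLoc(r);print(m[1],np.array(m[3])-[50,112])
E
```

```text
t: 10.38
position: [0.6528, -0.0104, 0.1913]
eef_rot: [0.0, 0.174, 0.985, 0.0]
force: [0.4, 0.2, -2.0]
grip_width: 0.0535
grasp_force: 64.5
[ 0.65168939 -0.01029551  0.1880957 ] [-1.20892998  0.08399014 -1.78883394] 0.053612452905137276
B col319 [128 129 124 160 157 160 159 158 160 161 162 160 159 158 159 160 161 160
 158 156 156 159 161 160 161 165 165 151 128 126 123 125 126 126 125 126
 123 126 129 134 164 111 101 101 101]
B row280 [117  76  29  27  33 156 148 109 113 115 118 118 118 123 156 164 162 164
 159 158 161 159 160 160 159 156 160 160 164 164 161 157 158 158 159 162
 161 158 158 132 118 118 117 113 113 112 120 160  58  28  31  45 118 117]
A col319 [139 138 139 131 144 159 162 168 166 164 161 161 165 163 163 165 162 164
 167 169 164 163 166 162 166 164 164 168 133 134 130 127 129 127 126 127
 124 125 128 130 165 130 105 104 105]
A row280 [120 116  34  29  28  33 159 120 117 118 119 120 120 139 164 163 164 164
 164 164 163 162 161 162 164 166 166 165 163 162 162 163 164 166 168 168
 167 167 168 153 124 124 122 120 117 116 165  50  29  28  31 100 120 121]
0.7138336896896362 [0 1]
```

```bash
python3 -m creep '{"gripper":[50,50,50,50,50],"travel":[[47,35,0],[96,72,0],[145,108,0],[194,144,0],[232,173,0]],"roll":[0,0,0,0,0]}'; python3 -m creep '{"gripper":[50,50,50,50,50],"travel":[[11,8,0],[11,8,15],[11,8,30],[11,8,40],[11,8,40]],"roll":[0,0,0,0,0]}'
python3 - <<'E'
from h import *
for i in range(3): c=bot.camera("side")
s=bot.sense();print(s["position"],s["force"],rel([.488,.2425,.1295])[0])
E
```

```text
t: 11.15
position: [0.4918, 0.2331, 0.1892]
eef_rot: [-0.002, 0.174, 0.985, -0.001]
force: [0.9, 0.8, -1.2]
grip_width: 0.053
grasp_force: 64.5
t: 11.78
position: [0.4864, 0.2417, 0.1493]
eef_rot: [-0.002, 0.175, 0.985, -0.001]
force: [-0.4, -0.6, -1.7]
grip_width: 0.0532
grasp_force: 64.5
[0.48733587 0.24265957 0.1518062 ] [-0.31365416 -0.13795661 -1.1103178 ] [-0.7  0.1 22.3]
```

```bash
python3 -m creep '{"gripper":[50,50,50,50,50],"travel":[[0,0,8],[0,0,14],[0,0,18],[0,0,18],[0,0,18]],"roll":[0,0,0,0,0]}'; python3 -m creep '{"gripper":[50,50,50,50,50],"travel":[[0,0,2],[0,0,4],[0,0,5],[0,0,6],[0,0,6]],"roll":[0,0,0,0,0]}'
```

```text
t: 12.55
position: [0.4868, 0.243, 0.1335]
eef_rot: [0.0, 0.174, 0.985, 0.0]
force: [0.2, 0.3, -1.6]
grip_width: 0.0533
grasp_force: 64.5
t: 13.18
position: [0.4874, 0.243, 0.1302]
eef_rot: [0.001, 0.174, 0.985, 0.001]
force: [-2.7, -2.4, 8.8]
grip_width: 0.0532
grasp_force: 65.7
```

Contact at about the expected height. Press 1 mm more, release and look.

```bash
python3 -m creep '{"gripper":[50,50],"travel":[[0,0,1],[0,0,1]],"roll":[0,0]}'; python3 -m creep '{"gripper":[85,85,85,85,85],"travel":[[0,0,-1],[0,0,-1],[0,0,-1],[0,0,-35],[0,0,-95]],"roll":[0,0,0,0,0]}'
python3 - <<'E'
from h import *
c=bot.camera("side")
im=cv2.resize(c["image"][110:210,240:340],None,fx=4,fy=4,interpolation=cv2.INTER_CUBIC)
c=bot.camera("wrist"); w=c["image"][0:400,120:520]
cv2.imwrite("pics/s7.png",np.hstack([im,w])); print(w2p(c,[.4876,.2426,.156]),bot.sense()["position"])
E
```

```text
t: 13.42
position: [0.4875, 0.243, 0.1302]
eef_rot: [0.002, 0.174, 0.985, 0.001]
force: [-4.0, -2.2, 11.4]
grip_width: 0.0535
grasp_force: 66.1
t: 14.05
position: [0.4851, 0.2423, 0.2185]
eef_rot: [-0.004, 0.174, 0.985, -0.002]
force: [1.0, -0.2, 0.7]
grip_width: 0.0848
grasp_force: 0.0
[[314.5957449 207.9400585]] [0.48991858 0.24415045 0.22936617]
```

View pics/s7.png

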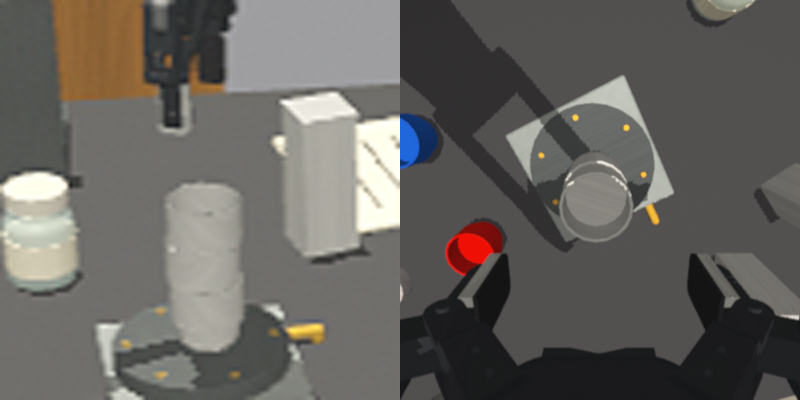

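The stack shows three cups, straight, with two even seams (side crop) and concentric rims (wrist crop). Now the valve handle.

```bash
python3 -m creep '{"gripper":[85,85,85,85,85],"travel":[[-17,-54,0],[-35,-107,0],[-53,-161,0],[-70,-215,0],[-88,-268,0]],"roll":[0,0,0,0,0]}'; python3 -m creep '{"gripper":[60,60,60,60,60],"travel":[[-17,-54,0],[-35,-107,0],[-53,-161,0],[-70,-215,0],[-88,-268,0]],"roll":[0,0,0,0,0]}'
python3 - <<'E'
from h import *
for i in range(3): c=bot.camera("wrist")
s=bot.sense();print(s["position"],s["grip_width"],rel([.469,-.322,.092])[0])
im=c["image"];cv2.imwrite("pics/w8.png",im)
def wood(c):
    h=cv2.cvtColor(c["image"],cv2.COLOR_BGR2HSV); return cv2.inRange(h,(8,70,90),(22,190,255))
for n in("wrist","top","side"):
    c=bot.camera(n); m=wood(c); k,l,st,ce=cv2.connectedComponentsWithStats(m)
    print(n,w2p(c,[[.469,-.322,.132],[.469,-.322,.082]]).round(1).tolist(),[(st[i].tolist(),ce[i].round(1).tolist()) for i in range(1,k) if 20<st[i,4]<6000 and np.hypot(*(ce[i]-w2p(c,[.469,-.322,.107])[0]))<60])
E
```

```text
t: 14.78
position: [0.4771, -0.0407, 0.2208]
eef_rot: [-0.0, 0.174, 0.985, 0.0]
force: [0.3, 0.5, 0.4]
grip_width: 0.0849
grasp_force: 0.0
t: 15.4
position: [0.468, -0.3228, 0.2206]
eef_rot: [-0.0, 0.174, 0.985, 0.0]
force: [0.6, 0.0, 0.1]
grip_width: 0.0597
grasp_force: 0.0
[ 0.46755488 -0.32318703  0.21960621] 0.05977350169910308 [ -1.2   1.5 127.6]
wrist [[319.8, 206.4], [319.5, 190.0]] [([344, 142, 40, 41, 883], [364.3, 162.8]), ([309, 181, 28, 37, 821], [322.4, 199.4]), ([351, 192, 28, 20, 271], [363.0, 201.9])]
top [[467.3, 229.4], [462.0, 230.7]] [([432, 214, 11, 18, 104], [436.9, 223.1]), ([459, 227, 12, 7, 64], [464.7, 229.9]), ([436, 228, 13, 12, 79], [441.9, 233.4]), ([514, 234, 12, 19, 132], [519.0, 244.2])]
side [[296.5, 292.5], [297.3, 310.5]] [([290, 289, 25, 24, 289], [300.0, 302.3]), ([287, 311, 36, 16, 300], [305.5, 319.0])]
```

```bash
python3 -m creep '{"gripper":[60,60,60,60,60],"travel":[[0,3,45],[0,3,90],[0,3,120],[0,3,128],[0,3,128]],"roll":[0,0,0,0,0]}'; python3 -m creep '{"gripper":[10,10,10,10,10],"travel":[[0,0,0],[0,0,0],[0,0,0],[0,0,0],[0,0,0]],"roll":[0,0,0,0,0]}'
python3 - <<'E'
from h import *
for i in range(4): bot.camera("side")
s=bot.sense();print(s["position"],s["force"],s["grip_width"])
E
```

```text
t: 16.32
position: [0.4699, -0.3173, 0.0939]
eef_rot: [0.0, 0.173, 0.985, -0.0]
force: [-0.3, 0.5, 0.2]
grip_width: 0.0599
grasp_force: 0.0
t: 16.95
position: [0.47, -0.32, 0.0955]
eef_rot: [0.002, 0.174, 0.985, -0.002]
force: [-1.9, -4.1, 5.3]
grip_width: 0.0205
grasp_force: 58.8
[ 0.46993829 -0.32001555  0.09549708] [-2.05436042 -3.76616106  5.57591519] 0.020579438012102845
```

```bash
cat > arc.py <<'E'
import sys,numpy as np
# arc.py phi0 step n [r0 off]: travel in tool axes (mm), tool x=(-.939,.343), y=(.343,.939)
def arc(p0,st,n,r=50):
    a=np.radians(p0+st*np.arange(n+1)); d=r*np.c_[np.cos(a),np.sin(a)]; d=d[1:]-d[0]
    return [[round(v) for v in (d[i]@np.array([[-.939,.343],[.343,.939]]))]+[0] for i in range(n)]
if __name__=="__main__": 
    for p in sys.argv[3:]: print(p,arc(float(p),float(sys.argv[1]),int(sys.argv[2])))
E
python3 arc.py -15 3 -111.5; python3 arc.py -30 5 -156.5 -306.5 -96.5
```

```text
-111.5 [[13, 2, 0], [25, 7, 0], [35, 16, 0]]
-156.5 [[12, 23, 0], [12, 49, 0], [-2, 71, 0], [-24, 83, 0], [-50, 82, 0]]
-306.5 [[-22, -13, 0], [-34, -36, 0], [-34, -62, 0], [-20, -84, 0], [2, -97, 0]]
-96.5 [[26, 1, 0], [48, 14, 0], [60, 37, 0], [60, 63, 0], [46, 85, 0]]
```

```bash
python3 -m creep '{"gripper":[10,10,10,10],"travel":[[13,2,0],[25,7,0],[35,16,0],[35,16,0]],"roll":[0,0,0,0]}'
python3 - <<'E'
from h import *
for i in range(3): bot.camera("side")
s=bot.sense();print(s["position"],s["force"],s["grip_width"])
c=np.array([.4881,-.2734]);d=s["position"][:2]-c;print(np.hypot(*d),np.degrees(np.arctan2(d[1],d[0])))
E
```

```text
t: 17.65
position: [0.4407, -0.2918, 0.0955]
eef_rot: [-0.001, 0.174, 0.985, -0.001]
force: [-7.1, -1.2, 9.0]
grip_width: 0.0202
grasp_force: 59.5
[ 0.44082188 -0.29215121  0.09548402] [-5.29008847 -1.79771357  8.70913615] 0.020491134285880872
0.05086087163828069 -158.365981709262
```

```bash
python3 arc.py -10 5 -157;  python3 arc.py -30 5 -187 -337 -127 -277
```

```text
-157 [[5, 7, 0], [9, 15, 0], [12, 23, 0], [13, 31, 0], [13, 40, 0]]
-187 [[-1, 26, 0], [-15, 48, 0], [-37, 60, 0], [-63, 59, 0], [-85, 45, 0]]
-337 [[-12, -23, 0], [-11, -49, 0], [2, -71, 0], [25, -83, 0], [51, -82, 0]]
-127 [[22, 14, 0], [34, 37, 0], [33, 62, 0], [20, 84, 0], [-3, 97, 0]]
-277 [[-26, -1, 0], [-48, -15, 0], [-60, -37, 0], [-59, -63, 0], [-45, -85, 0]]
```

```bash
python3 -m creep '{"gripper":[10,10,10,10],"travel":[[6,6,-2],[10,14,-2],[13,22,-2],[13,22,-2]],"roll":[0,0,0,0]}'
python3 - <<'E'
from h import *
for i in range(3): bot.camera("side")
s=bot.sense();print(s["position"],s["force"],s["grip_width"])
c=np.array([.4881,-.2734]);d=s["position"][:2]-c;print(np.hypot(*d),np.degrees(np.arctan2(d[1],d[0])))
pts=np.array([[.4699,-.3200],[.4408,-.2921],s["position"][:2]])
from scipy.optimize import least_squares
print(least_squares(lambda v:np.hypot(*(pts-v).T)-.05,c).x)
E
```

```text
t: 18.3
position: [0.4376, -0.2643, 0.0955]
eef_rot: [0.0, 0.173, 0.985, 0.001]
force: [-2.2, 0.9, 3.4]
grip_width: 0.0202
grasp_force: 59.5
[ 0.43747753 -0.26522803  0.09550015] [-2.29504205  2.11538779  4.99842814] 0.020612808988439348
0.051277832633220936 170.82986746541926
[ 0.48692318 -0.27295296]
```

```bash
python3 -m creep '{"gripper":[10,10,10,10],"travel":[[0,8,0],[0,17,0],[0,17,0],[0,17,0]],"roll":[0,0,0,0]}'
cat > st.py <<'E'
from h import *
for i in range(3): bot.camera("side")
s=bot.sense();print(s["t"],s["position"].round(4),s["force"].round(1),s["grip_width"].round(4))
c=np.array([.4869,-.2730]);d=s["position"][:2]-c;a=np.arctan2(d[1],d[0]);f=s["force"];print("r",np.hypot(*d).round(4),"phi",np.degrees(a).round(1),"Frad",(f[0]*np.cos(a)+f[1]*np.sin(a)).round(1),"Ftan(ccw)",(-f[0]*np.sin(a)+f[1]*np.cos(a)).round(1))
E
python3 st.py
```

```text
t: 18.95
position: [0.4388, -0.2599, 0.0956]
eef_rot: [-0.003, 0.176, 0.984, -0.011]
force: [-14.7, -25.2, 1.4]
grip_width: 0.0202
grasp_force: 60.2Traceback (most recent call last):
  File "st.py", line 3, in <module>
    s=bot.sense();print(s["t"],s["position"].round(4),s["force"].round(1),s["grip_width"].round(4))
                                                                          ^^^^^^^^^^^^^^^^^^^^^
AttributeError: 'float' object has no attribute 'round'
```

```bash
sed -i 's/,s\["grip_width"\].round(4)//' st.py; python3 st.py; python3 -m creep '{"gripper":[10,10,10],"travel":[[1,-9,0],[1,-9,0],[1,-9,0]],"roll":[0,0,0]}'; python3 st.py
```

```text
19.25 [ 0.4388 -0.2599  0.0956] [-14.6 -24.3   0.8]
r 0.0499 phi 164.8 Frad 7.7 Ftan(ccw) 27.2
t: 19.62
position: [0.4385, -0.2604, 0.0955]
eef_rot: [-0.0, 0.174, 0.985, -0.003]
force: [-4.7, -6.8, 3.1]
grip_width: 0.0201
grasp_force: 60.5
19.775 [ 0.4385 -0.2604  0.0955] [-5.6 -7.7  3.6]
r 0.05 phi 165.4 Frad 3.4 Ftan(ccw) 8.8
```

```bash
python3 arc.py 30 5 162 312 102 252; python3 arc.py 30 4 42
```

```text
162 [[-8, -25, 0], [-27, -42, 0], [-52, -48, 0], [-76, -41, 0], [-94, -22, 0]]
312 [[-6, 25, 0], [2, 50, 0], [21, 68, 0], [46, 73, 0], [71, 66, 0]]
102 [[18, -19, 0], [23, -44, 0], [16, -69, 0], [-3, -87, 0], [-28, -92, 0]]
252 [[-25, 8, 0], [-42, 27, 0], [-48, 52, 0], [-41, 76, 0], [-22, 94, 0]]
42 [[25, 6, 0], [50, -2, 0], [68, -21, 0], [73, -46, 0]]
```

```bash
python3 -m creep '{"gripper":[10,10,10,10,10],"travel":[[-8,-25,0],[-27,-42,0],[-52,-48,0],[-76,-41,0],[-94,-22,0]],"roll":[0,0,0,0,0]}'; python3 st.py; python3 -m creep '{"gripper":[10,10,10,10,10],"travel":[[-6,25,0],[2,50,0],[21,68,0],[46,73,0],[71,66,0]],"roll":[0,0,0,0,0]}'; python3 st.py
```

```text
t: 20.4
position: [0.5203, -0.3106, 0.0954]
eef_rot: [-0.001, 0.175, 0.985, 0.001]
force: [-8.9, 5.6, 8.8]
grip_width: 0.0207
grasp_force: 61.3
20.55 [ 0.522  -0.3087  0.0955] [-1.3  2.9  5.2]
r 0.05 phi -45.5 Frad -3.0 Ftan(ccw) 1.1
t: 21.18
position: [0.4778, -0.2236, 0.0956]
eef_rot: [0.003, 0.173, 0.985, -0.0]
force: [4.1, -8.4, -0.6]
grip_width: 0.0203
grasp_force: 60.2
21.325 [ 0.4759 -0.2242  0.0955] [-1.7 -0.2  3.9]
r 0.05 phi 102.7 Frad 0.1 Ftan(ccw) 1.7
```

Going well: 297° opened so far (165.6 → 462.7).

```bash
python3 -m creep '{"gripper":[10,10,10,10,10],"travel":[[18,-19,0],[23,-44,0],[16,-69,0],[-3,-87,0],[-28,-92,0]],"roll":[0,0,0,0,0]}'; python3 st.py; python3 -m creep '{"gripper":[10,10,10,10,10],"travel":[[-25,8,0],[-42,27,0],[-48,52,0],[-41,76,0],[-22,94,0]],"roll":[0,0,0,0,0]}'; python3 st.py;  python3 -m creep '{"gripper":[10,10,10,10],"travel":[[25,6,0],[50,-2,0],[68,-21,0],[68,-21,0]],"roll":[0,0,0,0]}'; python3 st.py
```

```text
t: 21.95
position: [0.4713, -0.3207, 0.0955]
eef_rot: [-0.0, 0.175, 0.985, 0.001]
force: [0.2, 6.4, 7.3]
grip_width: 0.0204
grasp_force: 61.3
22.1 [ 0.4728 -0.3211  0.0955] [ 0.5 -0.3  3.1]
r 0.0501 phi -106.4 Frad 0.2 Ftan(ccw) 0.5
t: 22.72
position: [0.5239, -0.2392, 0.0955]
eef_rot: [0.001, 0.174, 0.985, -0.001]
force: [-5.3, -7.2, 5.9]
grip_width: 0.0204
grasp_force: 61.1
22.875 [ 0.5223 -0.2377  0.0955] [-1.3  0.5  5.6]
r 0.0499 phi 44.9 Frad -0.6 Ftan(ccw) 1.2
t: 23.38
position: [0.4518, -0.2372, 0.0955]
eef_rot: [0.001, 0.175, 0.985, -0.001]
force: [1.9, -2.9, 2.6]
grip_width: 0.0205
grasp_force: 61.0
23.525 [ 0.4526 -0.2364  0.0955] [ 0.1 -2.9  4.2]
r 0.0501 phi 133.2 Frad -2.2 Ftan(ccw) 2.0
```

```bash
python3 -m creep '{"gripper":[10,10,10,10,10],"travel":[[4,-13,0],[5,-27,0],[5,-27,0],[5,-27,0],[5,-27,0]],"roll":[0,0,0,0,0]}'; python3 st.py
```

```text
t: 24.15
position: [0.4386, -0.2599, 0.0955]
eef_rot: [-0.0, 0.174, 0.985, -0.0]
force: [0.2, -0.8, 5.1]
grip_width: 0.0199
grasp_force: 61.3
24.3 [ 0.4386 -0.2598  0.0955] [-0.9 -1.4  5.7]
r 0.0501 phi 164.7 Frad 0.5 Ftan(ccw) 1.6
```

```bash
python3 -m creep '{"gripper":[10,10,10],"travel":[[0,-1,0],[0,-1,0],[0,-1,0]],"roll":[0,0,0]}'; python3 st.py
```

```text
t: 24.68
position: [0.4385, -0.2601, 0.0955]
eef_rot: [0.0, 0.174, 0.985, 0.001]
force: [0.8, -0.4, 5.8]
grip_width: 0.0206
grasp_force: 61.3
24.825 [ 0.4385 -0.26    0.0955] [1.  0.9 5.5]
r 0.0501 phi 165.0 Frad -0.7 Ftan(ccw) -1.1
```

```bash
python3 -m creep '{"gripper":[10,10,10],"travel":[[0,-1,0],[0,-1,0],[0,-1,0]],"roll":[0,0,0]}'; python3 st.py
```

```text
t: 25.2
position: [0.4383, -0.2609, 0.0955]
eef_rot: [0.0, 0.174, 0.985, 0.001]
force: [0.5, 0.4, 6.0]
grip_width: 0.02
grasp_force: 61.3
25.35 [ 0.4383 -0.2609  0.0955] [0.4 0.5 4.9]
r 0.0501 phi 166.0 Frad -0.2 Ftan(ccw) -0.6
```

```bash
python3 - <<'E'
from h import *
a=cv2.imread("pics/s7.png")[170:400,100:350].astype(int)
b=cv2.resize(bot.camera("side")["image"][110:210,240:340],None,fx=4,fy=4,interpolation=cv2.INTER_CUBIC)[170:400,100:350].astype(int)
print("mean diff",abs(a-b).mean(),"cup region",abs(a-b)[20:180,65:145].mean())
print(bot.finish_job())
E
```

```text
mean diff 29.480707246376813 cup region 59.83643229166667
the job is handed in; nothing more can be done
None
```

```bash
python3 - <<'E'
from h import *
try:
    a=cv2.imread("pics/s7.png")[170:400,100:350]
    b=cv2.resize(bot.camera("side")["image"][110:210,240:340],None,fx=4,fy=4,interpolation=cv2.INTER_CUBIC)[170:400,100:350]
    for y in range(30,180,30): print(y,a[y,45:165:6].min(1),b[y,45:165:6].min(1))
except Exception as e: print(e)
E
```

```text
the job is handed in; nothing more can be done
```

The job is handed in: three cups stacked, and the valve closed to its stop, then reopened two turns (within about 0.5° by my reading) with the handle still gripped. The stack looked straight and home right after the last release. A final image comparison, which I ran in the same script as the hand-in, showed a large difference around the stack. That could be the arm's shadow having moved off it, but I had no pictures left to confirm it.

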